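# Hold the hidden bolt head while the nut runs home

## Robot

A 6-joint arm with a two-finger parallel gripper is mounted at the origin on a cart in front of the work surface, level with it; the furniture and walls round the work are solid. World frame = base frame: x ahead of the robot, y to its left, z up, the work surface at z = 0. Lengths are in mm, angles in rad, forces in N, time in s.
With the tool pointing down it reaches from about 300 to 775 mm from the base axis. Payload 14.6 kg.
Tool frame: the origin (TCP) lies on the mounting face of the last link; the fingertips stand 199 mm ahead of it and the grasp point (between the pads) lies 180 mm ahead of it; z points along the fingers, y is the line along which they close (so a half turn about z gives the same grasp; the last joint's range is limited). The gripper opens to 94 mm and grips with 3 to 60 N. Pads are 16 mm wide; open, the fingers measure 119 mm over their backs; the gripper's body (75 mm by 177 mm) begins 78 mm behind the grasp point.
Start: joints at [1.232, 0.3, 1.521, -0, 1.321, -0.067], TCP at [147.654, 529.801, 404.646] pointing down, gripper open.
Joint ranges: [-3.03, 3.03], [-0.79, 2.21], [0.23, 2.52], [-1.04, 4.18], [0, 3.07], [-2.55, 2.55]. Speed limits (rad/s): [2.22, 2.22, 2.57, 3.14, 3.14, 3.14].

## Interface

Orientations are given as [roll, pitch, yaw] about the fixed x, y, z axes, in that order (R = Rz(yaw) Ry(pitch) Rx(roll)).
In Python, from cell import manip gives the robot as it stands. The module is installed in compiled form; this text tells all that it offers.
- The arm moves only by the shell command python3 -m creep 'ROWS' [FORCE]. ROWS is a JSON object of lists of equal length, an entry for each row: "slide": the shift along the world's x, y, z in cm, a list of three; "turn": the turn about the world's z in rad; "claw": the opening, from 0 (shut) to 1 (fully open). A call has 1 to 8 rows; each row shifts and turns the commanded pose from where the row before left it; what a row does not reach is not made up. A row lasts 1/8 s, in which the tool goes at most 62.5 mm and 10.7 degrees, less where a joint would pass 70% of its speed; a pose out of reach is approached as far as the arm can. A call with a gripper value outside its range is refused whole. The fingers move at their own pace and stop on an object; FORCE is the grip in N (left out, the last holds). Time passes only in rows, so rows that do not move let the fingers close. It gives the time, the measured TCP pose, the force, the opening and the grip force at its end, in the units of the state.
- manip.read_state(): the state, without advancing time (a new reading comes with each control period).
- manip.camera(name): name is "scene" or "top"; returns (picture, depth): 400x640x3 uint8, red, green, blue; 400x640 float32, mm along the optical axis (not along the pixel's ray), 0 where there is no reading.
- manip.calibration(name): a dict with "intrinsics" (3x3 intrinsics, pixels), "pose" (4x4, takes a point from camera to world coordinates). Camera axes: x right, y up, looking along -z (the intrinsics and any distortion apply to the point x, -y, -z); pixel columns grow to the right and rows downward; lengths in mm; the calibration is good to about 2 mm. A picture is of the moment at which its call begins. calibration takes no time and is no camera call.
- manip.sign_off(): hands the job in; it is judged then, once.
Trained networks look in the newest picture that a camera, given by its name, has taken for a name from the list of things; names that differ only in an ending like _2 or _b are one class to them, and where a whole thing is asked for, a point or a joint stands for the part that bears it (a point fixed in the world has none). Each returns a list of dicts, best first, with "score" (0 to 1); they miss things now and then, are a little off and sometimes report something else, mostly with a low value. They report only what shows in the picture. A call takes as long as a camera call.
- manip.cut_out(query, camera): "mask" (400x640 bool, what is visible of it) and "position" ([column, row] in pixels, amid what is visible of it).
The state is a dict: "clock": time; "joints": joint angles; "qd": joint speeds; "effort": joint torques, N m; "eef_pos": TCP position; "eef_rot": TCP orientation; "wrist_force": force on the tool from outside, world axes, zero at the start; "moment": the same for the moment, N m; "finger_gap": finger opening in mm; "finger_force": force on a finger pad.
Only numpy, scipy, OpenCV 4.12 (cv2) and the standard library are available. Lean on these libraries where they do the work, as an engineer would, in place of code of your own. Each camera call takes 0.05 s, during which the arm holds its last target. There are 200 camera calls.

## Task

Lift the loose cover off the gap at the top of the steel bracket by its grip and set it down flat, right way up, in the open bin, gently and without dropping it. Then reach down into the narrow gap behind the bracket, grip the hidden square bolt head, which the nut runner on the front is turning round together with its nut, and hold it from turning until the nut has run fully home and the runner's socket stops. Finish while still gripping the bolt head, and leave the rinse bottle, the specimen pot and the timer where they are.

Things in the scene. Friction and masses are not known exactly. Their poses are not given: they have to be found in the camera images.
- fixture: Fixed steel bracket stand, left or right of the bin, 106 x 96 mm in plan, 135 mm high. Origin on the bench straight below the bolt head; z up, y along its two upright plates, x away from the nut runner. Bracket plate: x -36 to -28 mm; back plate: x 28 to 34 mm; both 96 mm wide, tops at 135 mm. Before the bracket plate (x -68 to -36 mm, top 126 mm) are the runner motor and its turning socket.
- gap_mouth (a point): Middle of the open top of the gap between the two plates, level with their tops, 135 mm above the bench, straight above the bolt head. The gap is 56 mm wide along the fixture's x and open at the top and both ends; its floor is 8 mm above the bench.
- bolt_head: Hidden square bolt head; origin at its centre, mid gap, 100 mm above the bench, 35 mm below the plates' tops. Head: 20 x 20 mm across the axis (28 mm over corners), 14 mm thick along the fixture's x. It turns about its x = the fixture's x; y, z square to its flats. Fingers closing along the fixture's y square it to their pads; 40 N or more holds it. A 12 mm shank joins it to the bracket plate.
- nut_runner (a joint): Turning angle (rad) of the runner's socket, 28 mm round with one short bar standing out of its side, and of the nut in it. Always driven, about 0.09 N m: about 0.45 rad/s while the bolt goes round with it, 0.3 rad/s while the head is held, stalled at 0 when the head is held and the nut is home.
- bolt (a joint): How far the nut has run along the bolt's thread (rad): starts at 0 to 0.4, fully home at its stop, 1.8. It grows only while the head is held from turning, about 0.3 rad/s, so the run takes 5 to 6 s; with the head free, thread friction (0.03 N m) carries the bolt round with the nut and this value stays.
- cover: Loose gap cover: flat aluminium plate 80 x 64 x 5 mm (its x, y, z) with an upright black grip bar in its middle, 30 mm along x, 14 mm along y, rising from the plate to 44 mm above the plate's underside; about 0.12 kg. Origin at the centre of its underside. It starts lying across the tops of both plates, its x roughly along the fixture's x, and covers the bolt head.
- bin: Fixed open bin, 110 x 110 mm outside (its x, y), 40 mm high, walls and floor 4 mm; origin at the centre of its underside. Inside 102 x 102 mm; the cover goes in square to its sides and lies flat on the floor.
- rinse_bottle: Bystander: white squeeze bottle, 40 mm round, 128 mm high, behind the work; origin at the centre of its underside.
- specimen_pot: Bystander: pot with a yellow cap, 51 mm round, 62 mm high, at the right of the work; origin at the centre of its underside.
- timer: Bystander: white bench timer, 24 x 66 x 66 mm, at the left of the work; origin at the centre of its underside.

How it is judged (in metres and radians):
On the way, in this order (a step that is already met when the one before it is completed fails the run):
1. the cover lies flat in the bin, let go (x of cover in the frame of bin between -0.035 and 0.035 m and y of cover in the frame of bin between -0.035 and 0.035 m and z of cover in the frame of bin below 0.012 m and angle between cover's own z axis and vertical below 0.12 rad and contact force between the fingers and cover below 0.1 N and linear speed of cover below 0.02 m/s), for 0.2 s.
2. the hidden bolt head is gripped before the nut is home (contact force between the fingers and bolt_head above 3 N and distance between the grasp point and bolt_head below 0.018 m and value of joint bolt below 1.6 rad), for 0.2 s.
3. the nut has run home while the head is held (contact force between the fingers and bolt_head above 3 N and distance between the grasp point and bolt_head below 0.018 m and value of joint bolt above 1.74 rad), for 0.2 s.
At the end, for the whole second after the job is handed in: Cover flat in the bin, let go, at rest (within 35 mm of the bin's middle each way, underside 12 mm, tilt 0.12 rad); fingers still grip the bolt head (over 3 N, grasp point within 18 mm of its centre); nut home (over 1.74 of 1.8 rad) and runner stalled (under 0.05 rad/s) (all of step 1 and all of step 3 and velocity of joint nut_runner between -0.05 and 0.05 rad/s); the arm keeps its last pose, push and grip.
It fails at once if the cover is dropped or thrown (faster than 0.9 m/s) (linear speed of cover above 0.9 m/s).
It fails at once if a bystander is shifted by more than 30 mm (distance of any of rinse_bottle, specimen_pot, timer from where it was at the start of the episode above 0.03 m).
It also fails if it takes over 56 s, if anything falls off the work surface, if the arm or the gripper's body presses on something with over 40 N, if the wrist force passes 120 N, or if a joint passes its speed limit or range.

## Working session

There is one attempt and no reset: what is moved stays moved. The work goes in short steps, Python scripts to look and compute and a shell command to move; the robot and the scene stay as the last step left them, time stands still between calls to the robot, and variables do not carry over. Pictures are saved under pics/ and viewed, at most 10 in all, crops included, and the job is handed in when it is done.

```bash
mkdir -p pics; cat > h.py <<'E'
import numpy as np, cv2
from cell import manip
def cloud(cam,depth):
    c=manip.calibration(cam);K=np.array(c["intrinsics"]);P=np.array(c["pose"])
    v,u=np.mgrid[0:400,0:640]
    X=(u-K[0,2])/K[0,0]*depth;Y=(v-K[1,2])/K[1,1]*depth
    p=np.stack([X,-Y,-depth],-1)@P[:3,:3].T+P[:3,3]
    p[depth<=0]=np.nan
    return p
E
python3 - <<'E'
from h import *
for cam in("scene","top"):
    im,d=manip.camera(cam);cv2.imwrite(f"pics/{cam}0.png",im[:,:,::-1]);p=cloud(cam,d)
    c=manip.calibration(cam);print(cam,np.round(c["pose"],2).tolist(),{k:v for k,v in c.items() if k not in("pose",)})
    for q in("cover","bin","fixture","rinse_bottle","specimen_pot","timer"):
        for r in manip.cut_out(q,cam)[:2]:
            m=r["mask"];pp=p[m];pp=pp[~np.isnan(pp[:,0])]
            if len(pp)==0: continue
            print(q,round(r["score"],2),np.round(r["position"]),len(pp),"med",np.round(np.median(pp,0)),"lo",np.round(np.percentile(pp,2,axis=0)),"hi",np.round(np.percentile(pp,98,axis=0)))
print(manip.read_state())
E
```

```text
scene [[0.9, 0.24, -0.37, 164.35], [-0.44, 0.47, -0.76, -537.07], [-0.0, 0.85, 0.53, 692.53], [0.0, 0.0, 0.0, 1.0]] {'intrinsics': array([[503.63634927,   0.        , 314.06231986],
       [  0.        , 503.63634927, 199.54654264],
       [  0.        ,   0.        ,   1.        ]])}
cover 0.91 [262. 174.] 684 med [504. 412. 140.] lo [465. 382.  31.] hi [615. 668. 179.]
bin 0.2 [262. 171.] 655 med [501. 412. 140.] lo [465. 381. 129.] hi [548. 447. 179.]
fixture 0.75 [260. 206.] 2776 med [480. 403.  57.] lo [438. 371.   5.] hi [548. 458. 128.]
rinse_bottle 0.85 [348. 209.] 369 med [671. 316.  54.] lo [632. 228.  18.] hi [694. 333. 131.]
rinse_bottle 0.18 [302. 269.] 1880 med [495. 216.  14.] lo [450. 136.   2.] hi [557. 247.  41.]
specimen_pot 0.94 [317. 306.] 663 med [456.  62.  57.] lo [444.  23.   3.] hi [478.  94.  65.]
timer 0.67 [232. 177.] 263 med [475. 583.  54.] lo [470. 564.   7.] hi [492. 625.  68.]
top [[0.01, 0.98, -0.18, 375.56], [-1.0, 0.01, -0.01, 339.39], [-0.0, 0.18, 0.98, 1127.29], [0.0, 0.0, 0.0, 1.0]] {'intrinsics': array([[466.51538139,   0.        , 322.1396742
[... 652 characters left out ...]

{'clock': 0.7, 'joints': array([ 1.23240247e+00,  2.99870728e-01,  1.52100509e+00, -1.13970121e-05,
        1.32070914e+00, -6.66110041e-02]), 'qd': array([-8.43911400e-04,  1.20580241e-03, -1.62673076e-03, -7.37488162e-04,
       -1.93136723e-03,  7.62860869e-05]), 'effort': array([ 5.26908916e-04, -5.31556606e+01, -3.52898633e+01,  7.08565791e-02,
        2.11698218e-02, -5.84941631e-05]), 'eef_pos': array([147.65135519, 529.79430628, 404.65948857]), 'eef_rot': array([3.14158571e+00, 1.15300742e-05, 2.86981262e+00]), 'wrist_force': array([ 0.7078663 , -0.47812035,  0.47231249]), 'moment': array([ 0.01127319, -0.02701598, -0.01796357]), 'finger_force': 0.0, 'finger_gap': 94.08641937716101}
```

```bash
python3 - <<'E'
from h import *
im,d=manip.camera("top");p=cloud("top",d);im2,d2=manip.camera("scene");p2=cloud("scene",d2)
big=cv2.resize(im[120:310,180:480][:,:,::-1],None,fx=2.6,fy=2.6,interpolation=cv2.INTER_CUBIC);cv2.imwrite("pics/top1.png",big)
cv2.imwrite("pics/scene1.png",cv2.resize(im2[100:350,180:460][:,:,::-1],None,fx=2.4,fy=2.4))
def rect(n,s):
    s=s.reshape(-1,3);s=s[~np.isnan(s[:,0])]
    (c,wh,a)=cv2.minAreaRect(s[:,:2].astype(np.float32));print(n,len(s),np.round(c,1),np.round(wh,1),round(a,1),"z",np.round(np.median(s[:,2]),1))
for n,q in(("top",p),("scene",p2)):
    x,y,z=q[...,0],q[...,1],q[...,2]
    fx=(x>420)&(x<570)&(y>350)&(y<480);bn=(x>430)&(x<590)&(y>110)&(y<270)
    rect(n+" plate",q[fx&(z>136)&(z<150)]);rect(n+" grip",q[fx&(z>170)&(z<190)])
    rect(n+" platesTop",q[fx&(z>129)&(z<150)]);rect(n+" fixt",q[fx&(z>115)&(z<150)])
    rect(n+" binrim",q[bn&(z>34)&(z<48)])
E
```

```text
top plate 1039 [502.9 430.1] [80.5 95.7] 18.9 z 140.6
top grip 98 [506.1 420.9] [29.6 13.5] 19.6 z 179.1
top platesTop 1109 [493.9 426.6] [103.6  94.6] 16.1 z 140.5
top fixt 1311 [492.2 426.1] [107.2  94.6] 16.1 z 140.0
top binrim 556 [523.6 201.3] [132.4 136.4] 84.2 z 40.1
scene plate 451 [504.7 421. ] [83.5 72.3] 18.4 z 139.9
scene grip 74 [505.8 417.7] [31.3 17.3] 18.5 z 176.8
scene platesTop 515 [502.8 427.2] [ 83.9 101.4] 17.3 z 139.7
scene fixt 803 [496.5 414.6] [ 91.1 116.9] 80.7 z 138.2
scene binrim 348 [506.3 189.8] [114.5 107.1] 83.5 z 38.3
```

View pics/top1.png

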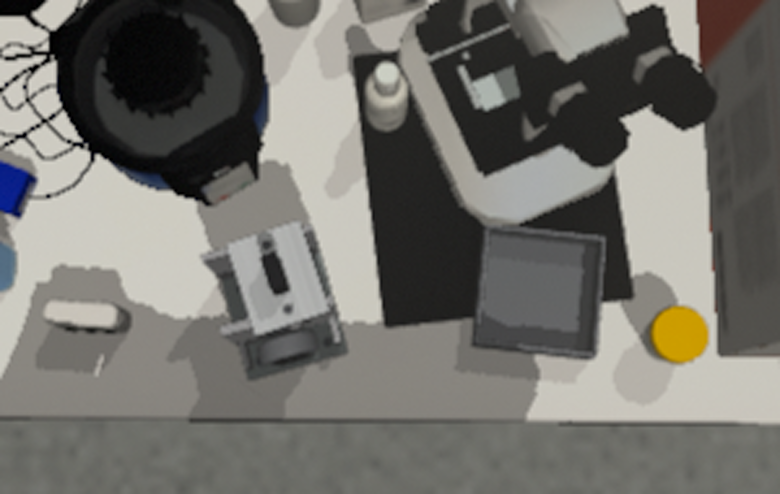

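View pics/scene1.png

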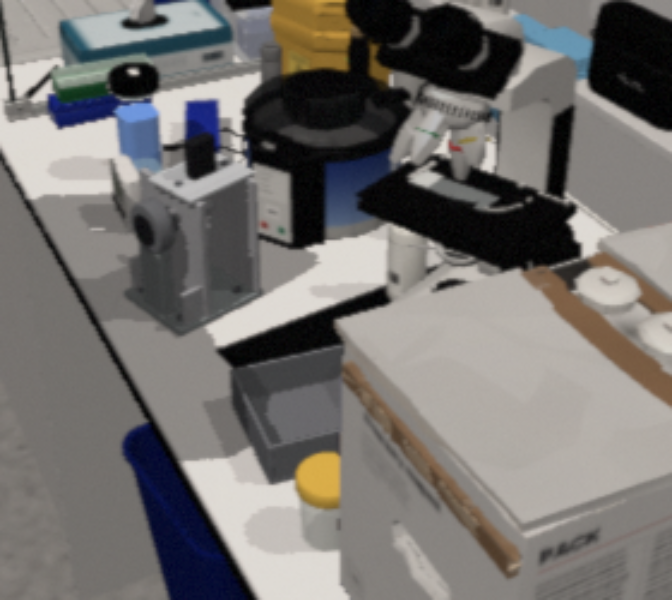

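```bash
python3 - <<'E'
from h import *
im,d=manip.camera("top");p=cloud("top",d);im2,d2=manip.camera("scene");p2=cloud("scene",d2)
a=np.concatenate([p.reshape(-1,3),p2.reshape(-1,3)]);a=a[~np.isnan(a[:,0])]
m=manip.cut_out("bin","top")[0]["mask"]
m=cv2.erode(m.astype(np.uint8),np.ones((2,2)))>0
for n,s in(("rim",p[m&(p[...,2]>36)&(p[...,2]<44)]),("all",p[m]),("floor",p[m&(p[...,2]<9)])):
    c,wh,an=cv2.minAreaRect(s[:,:2].astype(np.float32));print(n,len(s),np.round(c,1),np.round(wh,1),round(an,1))
def fp(cx,cy,th,hw,hl,zmin,n):
    u=np.array([np.cos(th),np.sin(th)]);v=np.array([-u[1],u[0]]);q=a[:,:2]-[cx,cy]
    k=(abs(q@u)<hw)&(abs(q@v)<hl)&(a[:,2]>zmin);s=a[k];print(n,len(s),np.round(s.min(0)) if len(s) else"",np.round(s.max(0)) if len(s) else"")
for e in(0,20,40):
    fp(506,421,.31,38+e,89+e,150,"fixt %d"%e)
    fp(510,193,-.1,38+e,89+e,100,"bin y %d"%e)
    fp(510,193,-.1,89+e,38+e,100,"bin x %d"%e)
k=(a[:,0]>350)&(a[:,0]<640)&(a[:,1]<700)&(a[:,1]>0)&(a[:,2]>185);s=a[k];print(len(s))
g={}
for x,y,z in s: g[(int(x//40)*40,int(y//40)*40)]=max(g.get((int(x//40)*40,int(y//40)*40),0),int(z))
print(sorted(g.items()))
E
```

```text
rim 266 [508.7 191.8] [109.9 108.1] 84.1
all 2197 [507.3 192.4] [108.3 106.8] 82.9
floor 1654 [508.3 190.4] [ 99.7 107.4] 84.1
fixt 0 284 [490. 406. 151.] [522. 430. 184.]
bin y 0 2 [548. 200. 371.] [549. 204. 375.]
bin x 0 1577 [548. 147. 169.] [602. 224. 392.]
fixt 20 284 [490. 406. 151.] [522. 430. 184.]
bin y 20 555 [548. 177. 346.] [571. 223. 392.]
bin x 20 4068 [548. 125. 167.] [624. 243. 392.]
fixt 40 284 [490. 406. 151.] [522. 430. 184.]
bin y 40 1414 [548. 123. 168.] [595. 263. 392.]
bin x 40 6288 [548. 118. 128.] [645. 261. 392.]
8519
[((440, 0), 246), ((480, 0), 245), ((520, 0), 244), ((520, 160), 374), ((520, 200), 387), ((560, 0), 243), ((560, 80), 377), ((560, 120), 392), ((560, 160), 392), ((560, 200), 390), ((560, 240), 188), ((600, 0), 241), ((600, 120), 388), ((600, 160), 378), ((600, 200), 361), ((600, 240), 354)]
```

Top view: the cover with its black grip is at crop (275,265), the bin at (540,290) and the pot at (680,335). The microscope overhangs beyond the bin's far side. Scene view: the runner socket at crop (150,225) is on the robot side of the bracket, so the fixture's x points roughly along world +x.

```bash
python3 -m creep '{"slide":[[5,-1.5,0],[5,-1.5,0],[5,-1.5,0],[5,-1.5,0],[5,-1.5,0],[5,-1.5,0],[5,-1.5,0],[0,0,0]],"turn":[0.1,0.1,0.1,0.1,0.1,0.1,0,0],"claw":[0.6,0.6,0.6,0.6,0.6,0.6,0.6,0.6]}' 25
python3 -c "
from cell import manip;s=manip.read_state();print(s['joints'],s['clock'])"
```

```text
clock: 1.95
eef_pos: [500.4, 423.2, 403.7]
eef_rot: [-3.141, -0.001, -2.817]
wrist_force: [0.0, -0.2, -0.5]
finger_gap: 56.5
finger_force: 0.0
[ 6.46161817e-01  5.41302774e-01  1.18478492e+00 -2.62080951e-04
  1.41634766e+00 -1.24919109e+00] 1.95
```

```bash
python3 -m creep '{"slide":[[0.5,-0.3,-1],[0,0,-2],[0,0,-2],[0,0,-0.6],[0,0,0],[0,0,0],[0,0,0],[0,0,0]],"turn":[0,0,0,0,0,0,0,0],"claw":[0.6,0.6,0.6,0.6,0.6,0,0,0]}' 25
```

```text
clock: 2.95
eef_pos: [502.7, 421.8, 349.0]
eef_rot: [3.141, 0.0, -2.813]
wrist_force: [0.6, 0.3, -0.8]
finger_gap: 30.0
finger_force: 0.0
```

```bash
python3 -m creep '{"slide":[[0,0,0],[0,0,0],[0,0,0.5],[0,0,1],[0,0,1],[0,0,1],[0,0,1],[0,0,0]],"turn":[0,0,0,0,0,0,0,0],"claw":[0,0,0,0,0,0,0,0]}' 25
```

```text
clock: 3.95
eef_pos: [502.7, 421.8, 394.7]
eef_rot: [3.141, 0.001, -2.813]
wrist_force: [-0.4, -0.3, -1.0]
finger_gap: 14.1
finger_force: 25.0
```

```bash
python3 -m creep '{"slide":[[-1,-3,0],[-1,-4,0],[-1,-4,0],[-1,-4,0],[-1,-4,0],[-0.3,-4,0],[0,0,0],[0,0,0]],"turn":[0,-0.1,-0.1,-0.1,-0.13,0,0,0],"claw":[0,0,0,0,0,0,0,0]}' 25; python3 -m creep '{"slide":[[0,0,-3],[0,0,-3],[0,0,-3],[0,0,-3],[0,0,-1],[0,0,0]],"turn":[0,0,0,0,0,0],"claw":[0,0,0,0,0,0]}' 25
python3 - <<'E'
from h import *
im,d=manip.camera("top");cv2.imwrite("pics/top2.png",cv2.resize(im[150:310,240:480][:,:,::-1],None,fx=3,fy=3))
im,d=manip.camera("scene");cv2.imwrite("pics/scene2.png",im[:,:,::-1])
p=cloud("scene",d);x,y,z=p[...,0],p[...,1],p[...,2]
E
```

```text
clock: 4.95
eef_pos: [449.7, 192.1, 393.6]
eef_rot: [3.141, 0.0, 3.04]
wrist_force: [0.1, -0.0, -0.9]
finger_gap: 13.7
finger_force: 25.0
clock: 5.7
eef_pos: [449.7, 192.3, 263.6]
eef_rot: [-3.141, -0.001, 3.041]
wrist_force: [-0.2, 0.1, -1.2]
finger_gap: 13.8
finger_force: 25.0
```

View pics/scene2.png

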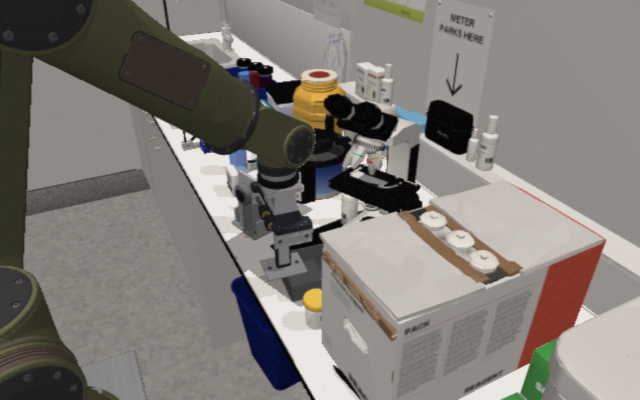

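View pics/top2.png

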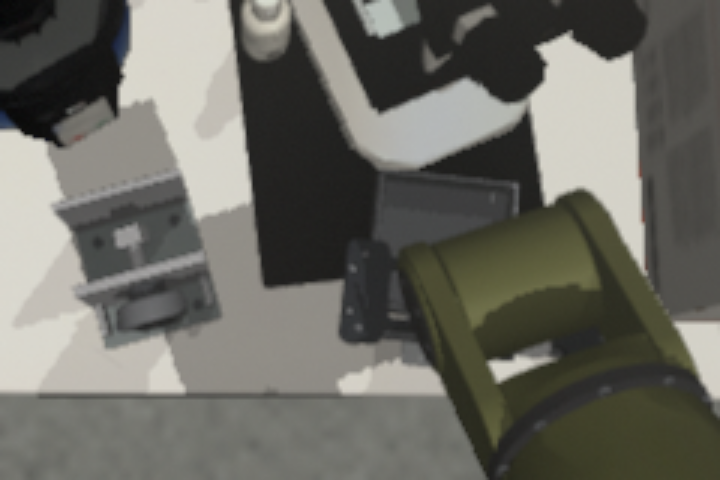

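Scene: the cover is held level by its grip at (285,265), next to the bin; the elbow and wrist are clear. Top: the bin shows at crop (450,200), and the opened gap with the bolt head is visible at crop (128,235).

```bash
python3 - <<'E'
from h import *
for cam in("top","scene"):
    im,d=manip.camera(cam);p=cloud(cam,d);x,y,z=p[...,0],p[...,1],p[...,2]
    k=(abs(y-192)<110)&(x<545)&(x>400)
    for lo,hi in((110,165),(165,265),(265,340),(340,400),(400,500)):
        s=p[k&(z>lo)&(z<hi)]
        if len(s): print(cam,lo,hi,len(s),np.round(np.percentile(s,1,axis=0)),np.round(np.percentile(s,99,axis=0)))
    k=(x>420)&(x<570)&(y>350)&(y<480)
    s=p[k&(z>131)&(z<140)]
    # cluster into two plates along normal at ~18deg
    best=min(np.arange(8,26,.25),key=lambda a:(lambda t:np.sum(np.minimum(abs(t-np.median(t[t<t.mean()])),abs(t-np.median(t[t>t.mean()])))))(s[:,:2]@[np.cos(np.radians(a)),np.sin(np.radians(a))]))
    u=np.array([np.cos(np.radians(best)),np.sin(np.radians(best))]);v=np.array([-u[1],u[0]])
    t=s[:,:2]@u;w=s[:,:2]@v
    for q in(t<t.mean(),t>t.mean()): print(cam,best,q.sum(),"t",np.percentile(t[q],[2,50,98]).round(1),"w",np.percentile(w[q],[1,99]).round(1))
    c,wh,a=cv2.minAreaRect(s[:,:2].astype(np.float32));print(np.round(c,1),np.round(wh,1),a,len(s))
    for r in manip.cut_out("bolt_head",cam)[:2]:
        q=p[r["mask"]];q=q[(q[:,2]>85)&(q[:,2]<125)];print("head",r["score"],r["position"],len(q),np.round(q.mean(0),1) if len(q) else"", np.round(q.min(0)) if len(q) else"",np.round(q.max(0)) if len(q) else"")
    r=manip.cut_out("cover",cam)
    if r: print("cover",r[0]["score"],r[0]["position"],np.round(np.nanmedian(p[r[0]["mask"]],0)))
E
```

```text
top 165 265 757 [416. 115. 179.] [491. 282. 255.]
top 265 340 74 [401. 140. 319.] [499. 258. 340.]
top 340 400 3194 [407. 139. 343.] [497. 255. 398.]
top 400 500 669 [400. 121. 400.] [441. 234. 444.]
top 16.75 169 t [572.6 576.4 580.4] w [219.8 312.8]
top 16.75 124 t [636.5 639.4 642.7] w [219. 308.]
[505.4 429.9] [70.6 95.1] 16.43723487854004 293
head 0.41 [285.4, 226.6] 53 [505.2 429.7 109.7] [499. 421. 102.] [512. 441. 116.]
cover 0.47 [372.8, 266.9] [424. 220.  57.]
scene 110 165 62 [411. 107. 110.] [475. 269. 165.]
scene 165 265 2923 [409. 101. 167.] [480. 270. 264.]
scene 265 340 1355 [412. 119. 266.] [499. 197. 340.]
scene 340 400 1528 [401. 115. 341.] [499. 149. 399.]
scene 400 500 242 [400. 115. 400.] [437. 152. 444.]
scene 16.75 42 t [570.4 573.2 575. ] w [247.7 309.9]
scene 16.75 30 t [575.7 577.8 582.4] w [246.6 308.3]
[471.5 432.4] [12.7 64.3] 17.041934967041016 72
cover 0.98 [280.4, 268.0] [445. 182.  56.]
```

```bash
python3 -m creep '{"slide":[[1.5,0,0],[1.5,0,0],[1.2,0,0],[0.5,0,0],[0,0,0]],"turn":[0,0,0,0,0],"claw":[0,0,0,0,0]}' 25
python3 -m creep '{"slide":[[0,0,-1],[0,0,-1],[0,0,-1],[0,0,-1],[0,0,-0.3],[0,0,0]],"turn":[0,0,0,0,0,0],"claw":[0,0,0,0,0,0]}' 25; python3 - <<'E'
from h import *
im,d=manip.camera("scene");cv2.imwrite("pics/scene3.png",cv2.resize(im[140:320,200:360][:,:,::-1],None,fx=3,fy=3))
E
```

```text
clock: 6.72
eef_pos: [496.6, 191.8, 263.5]
eef_rot: [-3.141, -0.0, 3.04]
wrist_force: [-0.6, -0.7, -1.1]
finger_gap: 14.2
finger_force: 25.0
clock: 7.48
eef_pos: [496.7, 191.8, 220.5]
eef_rot: [-3.142, -0.0, 3.04]
wrist_force: [0.5, 0.9, -1.5]
finger_gap: 13.7
finger_force: 25.0
```

View pics/scene3.png

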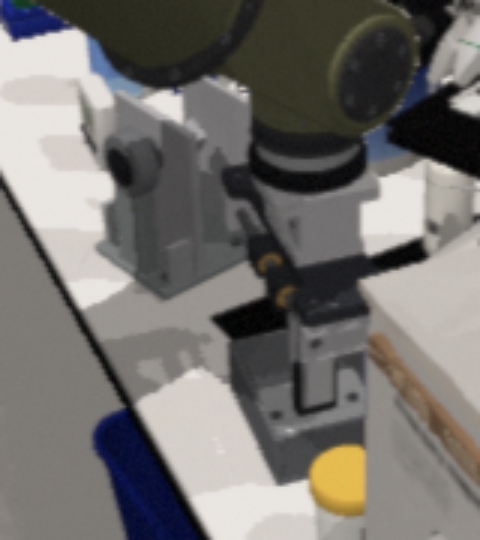

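The cover is level inside the bin (crop 320,400), just above the floor and clear of the walls. I'll lower it the rest of the way and let go.

```bash
python3 -m creep '{"slide":[[0,0,-0.1],[0,0,-0.1],[0,0,-0.05],[0,0,0]],"turn":[0,0,0,0],"claw":[0,0,0,0]}' 10
python3 -m creep '{"slide":[[0,0,0],[0,0,0],[0,0,0],[0,0,0]],"turn":[0,0,0,0],"claw":[0.4,0.4,0.4,0.4]}' 10
```

```text
clock: 8.02
eef_pos: [496.7, 191.8, 218.2]
eef_rot: [3.142, 0.0, 3.04]
wrist_force: [0.9, -1.2, -1.5]
finger_gap: 13.8
finger_force: 10.0
clock: 8.52
eef_pos: [496.7, 191.8, 218.2]
eef_rot: [3.142, 0.0, 3.04]
wrist_force: [-0.4, 0.1, -0.3]
finger_gap: 37.5
finger_force: 0.0
```

```bash
python3 -m creep '{"slide":[[0,0,1],[0,0,2.5],[0,0,1],[-2,0,1],[-2.7,0,2],[0,0,4],[0,0,4],[0,0,3]],"turn":[0,0,0,0,0,0,0,0],"claw":[0.4,0.4,0.4,0.4,0.4,0.6,0.6,0.6]}' 10
python3 -m creep '{"slide":[[0,4,0],[0.6,4,0],[1,4,0],[1,4,0],[1,4,0],[1,3.8,0],[1,0,0],[0,0,0]],"turn":[0,0.1,0.1,0.1,0.09,0,0,0],"claw":[0.6,0.6,0.6,0.6,0.6,0.6,0.6,0.6]}' 50
python3 - <<'E'
from h import *
im,d=manip.camera("top");p=cloud("top",d);r=manip.cut_out("cover","top")
if r: q=p[r[0]["mask"]];q=q[q[:,2]<20];print(r[0]["score"],r[0]["position"],np.round(np.nanpercentile(q,[2,50,98],axis=0),1),cv2.minAreaRect(q[:,:2].astype(np.float32)))
cv2.imwrite("pics/top4.png",cv2.resize(im[150:310,240:480][:,:,::-1],None,fx=3,fy=3))
E
```

```text
clock: 9.52
eef_pos: [449.4, 191.7, 404.9]
eef_rot: [3.141, 0.001, 3.04]
wrist_force: [-0.1, -0.2, -0.2]
finger_gap: 56.2
finger_force: 0.0
clock: 10.52
eef_pos: [506.1, 429.2, 402.7]
eef_rot: [-3.141, -0.001, -2.854]
wrist_force: [0.0, -0.9, -0.2]
finger_gap: 56.4
finger_force: 0.0
0.59 [385.7, 236.9] [[462.1 160.9   5.5]
 [497.9 194.4  10.1]
 [538.8 223.9  14.9]] ((500.6205139160156, 191.30690002441406), (65.08887481689453, 78.4131851196289), 84.2316665649414)
```

View pics/top4.png

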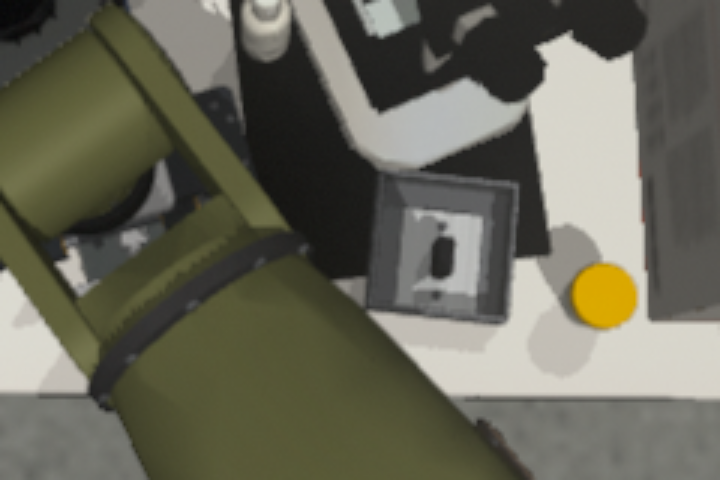

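The cover lies flat and square in the bin (crop 443,257; plate z about 10 mm at its top). Next I'll go down into the gap.

```bash
python3 -m creep '{"slide":[[0,0,-3],[0,0,-2],[0,0,-2],[0,0,0]],"turn":[0,0,0,0],"claw":[0.6,0.6,0.6,0.6]}' 50
python3 -m creep '{"slide":[[0,0,-1.3],[0,0,-1.3],[0,0,-1.3],[0,0,-1.3],[0,0,0]],"turn":[0,0,0,0,0],"claw":[0.6,0.6,0.6,0.6,0.6]}' 50
```

```text
clock: 11.12
eef_pos: [505.5, 429.1, 332.3]
eef_rot: [-3.141, -0.002, -2.854]
wrist_force: [0.7, 0.1, 0.3]
finger_gap: 56.5
finger_force: 0.0
clock: 11.75
eef_pos: [505.6, 429.7, 279.7]
eef_rot: [-3.141, -0.002, -2.853]
wrist_force: [0.9, 0.7, 0.5]
finger_gap: 56.2
finger_force: 0.0
```

```bash
python3 -m creep '{"slide":[[0,0,0],[0,0,0],[0,0,0],[0,0,0],[0,0,0],[0,0,0],[0,0,0],[0,0,0]],"turn":[0,0,0,0,0,0,0,0],"claw":[0,0,0,0,0,0,0,0]}' 55
```

```text
clock: 12.75
eef_pos: [505.5, 430.1, 281.5]
eef_rot: [3.141, 0.001, -2.853]
wrist_force: [-0.5, 5.1, 2.8]
finger_gap: 24.1
finger_force: 55.0
```

```bash
for i in 1; do python3 -m creep '{"slide":[[0,0,0],[0,0,0],[0,0,0],[0,0,0],[0,0,0],[0,0,0],[0,0,0],[0,0,0]],"turn":[0,0,0,0,0,0,0,0],"claw":[0,0,0,0,0,0,0,0]}' 55; done; python3 - <<'E'
from h import *
im,d=manip.camera("scene");cv2.imwrite("pics/scene5.png",cv2.resize(im[130:250,210:330][:,:,::-1],None,fx=4,fy=4,interpolation=cv2.INTER_CUBIC))
E
```

```text
clock: 13.75
eef_pos: [505.5, 430.1, 281.5]
eef_rot: [3.141, 0.001, -2.853]
wrist_force: [-2.0, 4.6, 3.2]
finger_gap: 24.4
finger_force: 55.0
```

View pics/scene5.png

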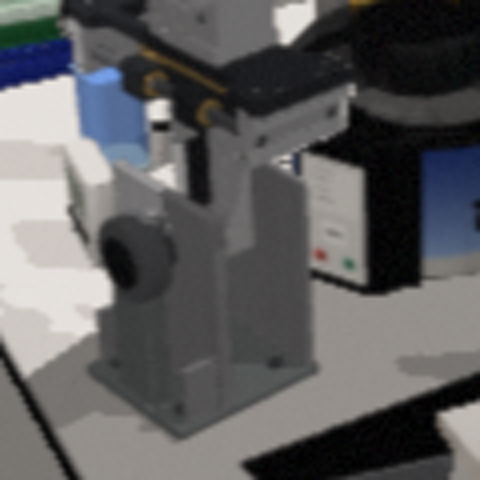

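The fingers are in the gap on the head, with the socket at crop (140,260). The opening reads 24 mm, so the head is held a little out of square. I'll hold and watch whether the socket keeps turning.

```bash
cat > w.py <<'E'
from h import *
import sys
im,d=manip.camera("scene");im2,_=manip.camera("top");np.savez(f"f{sys.argv[1]}.npz",a=im,b=im2)
s=manip.read_state();print(s["clock"],s["finger_gap"],np.round(s["moment"],3),np.round(s["wrist_force"],1))
E
R='import json'
python3 w.py 0
for i in 1 2 3 4; do python3 -m creep '{"slide":[[0,0,0],[0,0,0],[0,0,0],[0,0,0],[0,0,0],[0,0,0],[0,0,0],[0,0,0]],"turn":[0,0,0,0,0,0,0,0],"claw":[0,0,0,0,0,0,0,0]}' 55 >/dev/null; python3 w.py $i; done
python3 - <<'E'
import numpy as np,cv2
f=[np.load(f"f{i}.npz")["a"] for i in range(5)]
for i in range(4):
    d=cv2.absdiff(f[i],f[i+1])[180:215,228:262].astype(float);r=cv2.absdiff(f[i],f[i+1])[215:240,228:290].astype(float);print(d.mean().round(2),d.max(),r.mean().round(2),r.max())
cv2.imwrite("pics/sock.png",np.hstack([cv2.resize(k[172:212,226:262],None,fx=4.4,fy=4.4,interpolation=cv2.INTER_CUBIC)[:,:,::-1] for k in f]))
E
```

```text
13.9 24.312099079596592 [ 1.018  0.301 -0.012] [-1.1  5.1  3.3]
15.0 24.211409261765663 [1.069 0.295 0.016] [-1.2  5.1  1.6]
16.1 24.27597488793184 [1.019e+00 2.330e-01 1.000e-03] [-1.5  5.6  2.2]
17.2 24.276983672186805 [1.017 0.295 0.089] [-1.4  5.7  2.6]
18.3 24.017436724628496 [ 1.058  0.281 -0.011] [-1.5  5.2  3.9]
1.4 28.0 1.03 6.0
1.36 27.0 1.0 4.0
1.38 32.0 0.96 6.0
1.34 28.0 0.99 5.0
```

View pics/sock.png

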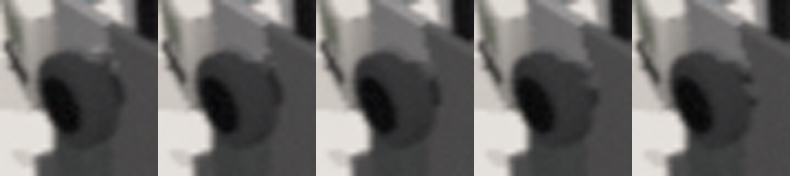

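The bar on the socket's upper right creeps round in all five frames, so the nut is running. I'll keep holding.

```bash

for i in 5 6 7 8; do python3 -m creep '{"slide":[[0,0,0],[0,0,0],[0,0,0],[0,0,0],[0,0,0],[0,0,0],[0,0,0],[0,0,0]],"turn":[0,0,0,0,0,0,0,0],"claw":[0,0,0,0,0,0,0,0]}' 55 >/dev/null; python3 w.py $i; done
python3 - <<'E'
import numpy as np,cv2
f=[np.load(f"f{i}.npz")["a"] for i in range(9)]
for i in range(4,8):
    d=cv2.absdiff(f[i],f[i+1])[180:215,228:262].astype(float);print(d.mean().round(2),d.max())
cv2.imwrite("pics/sock2.png",np.hstack([cv2.resize(k[172:212,226:262],None,fx=4.4,fy=4.4,interpolation=cv2.INTER_CUBIC)[:,:,::-1] for k in f[4:]]))
E
```

```text
19.4 24.078755180779144 [1.134 0.264 0.045] [-0.5  5.1  3.2]
20.5 24.281525967026695 [ 1.039  0.348 -0.015] [-1.3  5.1  1.6]
21.6 24.305129178287228 [ 1.02   0.315 -0.03 ] [-0.7  4.6  3.3]
22.7 23.903464010046648 [1.002 0.255 0.05 ] [-1.8  4.9  2.4]
1.15 11.0
1.16 10.0
1.14 12.0
1.17 11.0
```

View pics/sock2.png

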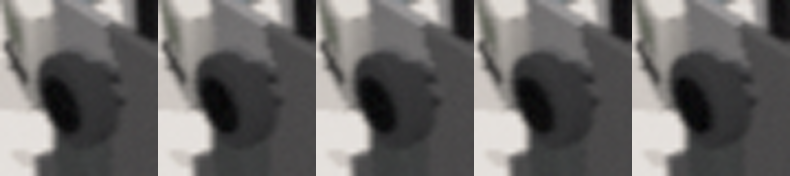

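From 18.3 s the frames are identical apart from noise, with the bar fixed at about (120,80) in each tile. The socket stopped after about 6 s of holding, which matches the expected run time.

```bash
python3 -c "
from cell import manip;print(manip.sign_off())"
```

```text
the job is handed in; nothing more can be done
None
```

The job is handed in: the cover lies flat in the bin, and the bolt head was gripped at 55 N, about 13° out of square. The socket had been stopped for over 4 s, after about 6 s of holding, so I take the nut to be home; the hand-in returned no verdict.

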